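Load a test coupon under the spring clip of a stage

ROBOT

A 6-joint arm with a two-finger parallel gripper is mounted at the origin on a cart in front of the work surface, level with it; the furniture and walls round the work are solid. World frame = base frame: x ahead of the robot, y to its left, z up, the work surface at z = 0. Lengths are in m, angles in rad, forces in N, time in s.
With the tool pointing down it reaches from about 0.375 to 0.9 m from the base axis. Payload 3.1 kg.
Tool frame: the origin (TCP) lies on the centre line of the jaws, within the pads' length; the fingertips stand robot.tip_reach ahead of it and the grasp point (between the pads) lies 8 mm behind it (robot.tip_reach is the distance from the TCP to the fingertips, in m); z points along the fingers, y is the line along which they close (so a half turn about z gives the same grasp; the last joint's range is limited). The gripper opens to 87 mm and grips with 3 to 60 N. Pads are 19 mm wide; open, the fingers measure 117 mm over their backs; the gripper's body (75 mm by 190 mm) begins 51 mm behind the grasp point.
Start: joints at [-1.369, 0.527, 1.433, -0, 1.181, -0.178], TCP at [0.232, -0.58, 0.234] pointing down, gripper open.
Joint ranges: [-3.08, 3.08], [-0.75, 2.2], [0.22, 2.44], [-1.43, 4.57], [0, 2.65], [-2.85, 2.85]. Speed limits (rad/s): [2.79, 2.79, 3.14, 3.14, 3.14, 3.14].

INTERFACE

Orientations are given as a unit quaternion [x, y, z, w].
In Python, from rig import robot gives the robot as it stands.
- The arm moves only by the tool jog_arm, never from a script. Its argument "motion" is one flat list of numbers, 7 for each row, row after row: the shift along the tool's x, y, z scaled (see below), then the turn, a rotation vector about the tool's x, y, z scaled (see below), then the gripper's target within -1 to 1 (shut at 1, half-way at 0, fully open at -1). In form: [x, y, z, rx, ry, rz, hand, x, y, z, rx, ry, rz, hand, ...]. A call has 1 to 12 rows; each row shifts and turns the commanded pose from where the row before left it, along the tool's axes as they then stand; what a row does not reach is not made up. The controller multiplies each number of a shift by 4 cm and each number of a turn by 4 degrees. A row lasts 1/8 s, in which the tool goes at most 62.5 mm and 10.7 degrees, less where a joint would pass 70% of its speed; a pose out of reach is approached as far as the arm can. A call with a number of a shift or a turn outside -1 to 1 is refused whole. A call with a gripper value outside its range is refused whole. The fingers move at their own pace and stop on an object; "grip_force" is the grip in N (left out, the last holds). Time passes only in rows, so rows that do not move let the fingers close. It gives the time, the measured TCP pose, the force, the opening and the grip force at its end, in the units of the state.
- robot.get_obs(): the state, without advancing time (a new reading comes with each control period).
- robot.camera(name): name is "side" or "top"; returns the picture (400x640x3 uint8, blue, green, red); there is no depth.
- robot.calibration(name): a dict with "fx", "fy", "cx", "cy" (pixels), "R" (3x3) and "t" (3): a world point X has camera coordinates R X + t. Camera axes: x right, y down, z forward; pixel columns grow to the right and rows downward; lengths in m; the calibration is good to about 2 mm. A picture is of the moment at which its call begins. calibration takes no time and is no camera call.
- robot.hand_in(): hands the job in; it is judged then, once.
The state is a dict: "time": time; "q": joint angles; "joint_velocities": joint speeds; "joint_torque": joint torques, N m; "position": TCP position; "tool_rot": TCP orientation; "ft_force": force on the tool from outside, world axes, zero at the start; "moment": the same for the moment, N m; "grip_width": finger opening in m; "grip_force": force on a finger pad.
Only numpy, scipy, OpenCV 4.12 (cv2) and the standard library are available. Lean on these libraries where they do the work, as an engineer would, in place of code of your own. Each camera call takes 0.05 s, during which the arm holds its last target. There are 200 camera calls.

TASK

Load the test coupon into the spring-clip stage: with one fingertip press the clip's long thumb paddle down and keep it held, so that the clip's nose stays raised, while the other fingertip pushes the coupon by its upright tab along the channel, under the nose, until it is fully home against the end stop. Then let the paddle go so that the clip comes down on the coupon. Only press and push: do not lift or tip the coupon, and leave the tin, the tape and the gauge alone.

Things in the scene. Friction and masses are not known exactly. Their poses are not given: they have to be found in the camera images.
- stage: Fixed aluminium stage, plate 185 x 120 x 12 mm (stage x -120..65, y -35..85 mm). Frame: origin on the bench under the channel's centre line; x along the channel towards the end stop, y towards the thumb paddle, z up. Channel floor: z 12 mm, y = 0, between rails 39 mm apart (x -85..50, top z 22 mm), open at -x. Three hinge lugs at y 27..39 mm, top z 32 mm.
- stop (a point): Middle of the end stop's face at the channel floor, stage x +50 mm; the stop's top is at z 28 mm.
- nose (a point): Middle of the underside of the clip's blunt nose, 20 mm long (stage x 22..42) and 12 mm wide (y -6..6 mm). It hangs 1.5 mm above the channel floor at clip = 0 and clears the 6 mm coupon from about clip = 0.17; at 0.30 about 3 mm are to spare.
- clip (a joint): Angle (rad) of the dark steel spring clip, a rocker on a pin along the stage's x at y 32, z 26 mm: 0 at rest (nose down, paddle up), grows as the paddle is pressed, stop at 0.38. A spring returns it: the paddle takes about 3 N to start, 6 N at 0.30. Released on the loaded coupon it rests at about 0.17.
- paddle (a point): Centre of the clip's flat thumb paddle, 110 mm long (stage x -110..0), 28 mm wide, 3 mm thick (top 1.5 mm above this point). At rest it slopes up away from the pin by 0.30 rad (outer edge z 40 mm). At clip = 0.30 it is level: y 48..76 mm, top at z 27.5 mm; a pressing fingertip may slide along it in x. Free space above and beyond it.
- coupon: Loose steel test coupon, flat plate 60 (x) x 36 (y) x 6 mm, about 0.14 kg, in the channel, its x along the stage's x. Origin: centre of its underside; home = stage x +20 mm (front edge at the stop). Starts 38 to 68 mm short of home, in front of the nose. An upright tab at its rear (-x) end is 6 mm thick, 30 mm wide (y), top 30 mm above the underside (z 42 mm).
- tab (a point): Middle of the rear (-x) face of the coupon's upright tab, 18 mm above the coupon's underside (30 mm above the bench): the face to push on, towards the coupon's +x. A fingertip at the height of the pressed paddle meets the tab's upper 14 mm.
- oring_tin: Bystander: round open tin of sealing rings, 70 mm across, 20 mm high, origin under its centre. Leave alone.
- insulating_tape: Bystander: black roll of tape lying flat, 55 mm across, 19 mm high, origin under its centre. Leave alone.
- gauge_spare: Bystander: spare pressure gauge lying on its back, 83 x 50 x 34 mm, origin under its centre. Leave alone.

How it is judged:
By the outcome, as a careful person would: the job done as asked, in the order asked, and still so for the second after the job is handed in, with the robot touching nothing.
It also fails if it takes over 38 s, if anything falls off the work surface, if the arm or the gripper's body presses on something with over 40 N, if the wrist force passes 120 N, or if a joint passes its speed limit or range.

## Working session

There is one attempt and no reset: what is moved stays moved. The work goes in short steps, Python scripts to look and compute and a tool call to move; the robot and the scene stay as the last step left them, time stands still between calls to the robot, and variables do not carry over. Pictures are saved under pics/ and viewed, at most 13 in all, crops included, and the job is handed in when it is done.

Besides the shell and the picture viewer there is one more tool, called after "Request:" as name(argument=value, ...), one argument or row to a line, values as JSON. jog_arm: Moves the arm, as the interface text tells. Shifts and turns lie within -1 to 1; 1 stands for 4 cm of shift or 4 degrees of turn. Its arguments: {"type":"object","properties":{"motion":{"type":"array","items":{"type":"number"}},"grip_force":{"type":"number"}},"required":["motion"]}

```bash
mkdir -p pics; python3 - <<'E'
from rig import robot
import cv2
print(robot.tip_reach)
o=robot.get_obs();print(o['time'],o['position'],o['tool_rot'],o['grip_width'])
for n in('top','side'):
    cv2.imwrite(f'pics/{n}0.png',robot.camera(n));c=robot.calibration(n);print(n,c)
E
```

```text
0.011
0.0 [ 0.23157291 -0.57973741  0.23257028] [ 9.82022923e-01  1.88758551e-01 -1.52288139e-05 -1.08966055e-03] 0.08673551913817007
top {'fx': 444.6745559844986, 'fy': 444.6745559844986, 'cx': 325.8813406654057, 'cy': 205.88312447083317, 'R': array([[ 0.01414058, -0.99988484, -0.00550921],
       [-0.99683306, -0.01366578, -0.07833968],
       [ 0.07825537,  0.00659953, -0.9969115 ]]), 't': array([-0.08699158,  0.62279762,  1.0381492 ])}
side {'fx': 486.24475991897276, 'fy': 486.24475991897276, 'cx': 326.5743981095004, 'cy': 201.12168939988405, 'R': array([[ 0.99244329, -0.11981176, -0.02648498],
       [-0.07552298, -0.42632175, -0.90141336],
       [ 0.09670879,  0.89660187, -0.43214871]]), 't': array([-0.63035311,  0.05529249,  1.15604589])}
```

View pics/top0.png

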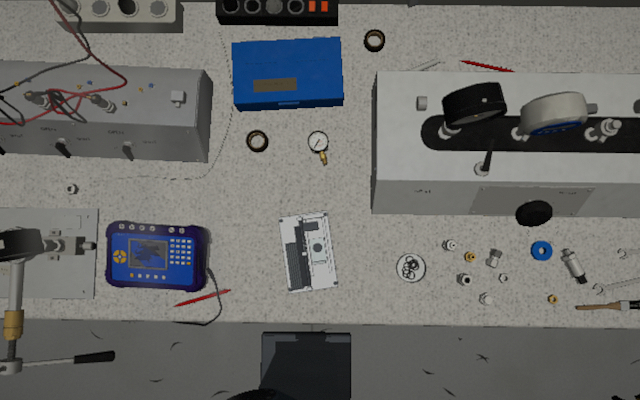

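View pics/side0.png

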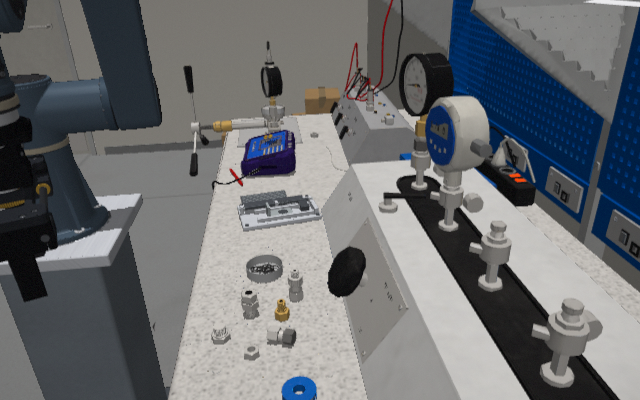

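The top view shows the stage at about px (280–342, 212–292). The paddle is dark and on its left (world +y), and the tin is at (410,267). I'll enlarge that area.

```bash
python3 - <<'E'
import cv2
a=cv2.imread('pics/top0.png')[200:300,265:360]
b=cv2.imread('pics/side0.png')[180:240,230:330]
cv2.imwrite('pics/c1.png',cv2.resize(a,None,fx=6,fy=6,interpolation=cv2.INTER_CUBIC))
cv2.imwrite('pics/c2.png',cv2.resize(b,None,fx=8,fy=8,interpolation=cv2.INTER_CUBIC))
E
```

```text
(no output)
```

View pics/c1.png

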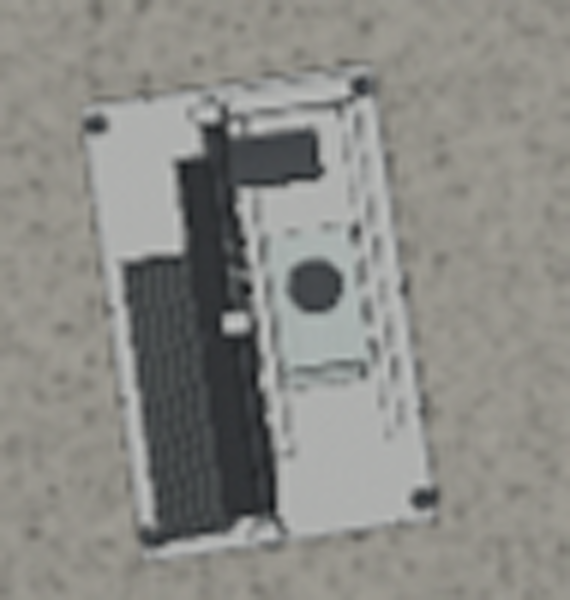

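View pics/c2.png

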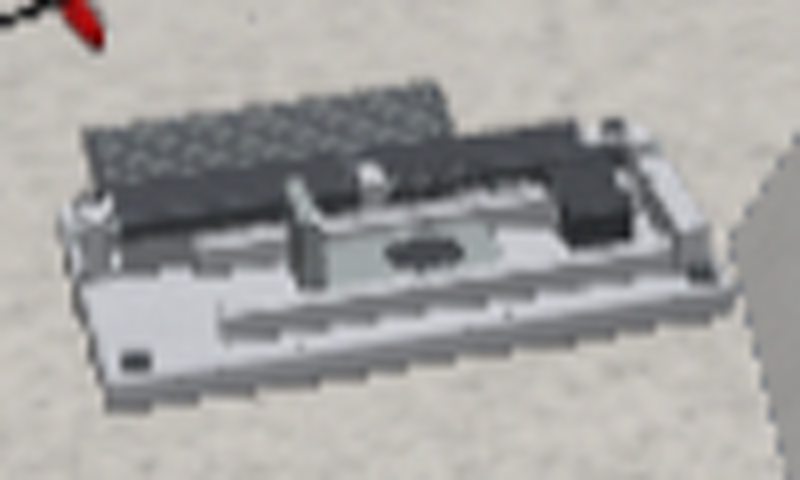

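```bash
cat > h.py <<'E'
import numpy as np
from rig import robot
def ray(n,uv,z):
    c=robot.calibration(n);R,t=c['R'],c['t'];C=-R.T@t
    d=R.T@np.array([(uv[0]-c['cx'])/c['fx'],(uv[1]-c['cy'])/c['fy'],1]);return C+d*(z-C[2])/d[2]
def proj(n,X):
    c=robot.calibration(n);p=c['R']@np.asarray(X)+c['t'];return c['fx']*p[0]/p[2]+c['cx'],c['fy']*p[1]/p[2]+c['cy']
E
python3 - <<'E'
from h import *
cp=lambda u,v:((u+.5)/6-.5+265,(v+.5)/6-.5+200)
cs=lambda u,v:((u+.5)/8-.5+230,(v+.5)/8-.5+180)
P=np.array([ray('top',cp(*c),.012)[:2] for c in [(85,103),(372,66),(438,518),(147,553)]])
S=np.array([[65,85],[65,-35],[-120,-35],[-120,85]])/1e3
zs=(S-S.mean(0))@[1,1j];zp=(P-P.mean(0))@[1,1j]
k=(zp*zs.conj()).sum()/(abs(zs)**2).sum();th=np.angle(k)
R=np.array([[np.cos(th),-np.sin(th)],[np.sin(th),np.cos(th)]]);t=P.mean(0)-R@S.mean(0)
print('scale',abs(k),'th',th,np.degrees(th),'t',t);print((P-(S@R.T+t))*1e3)
np.savez('st.npz',R=R,t=t,th=th)
st=lambda X:(R.T@(X[:2]-t))*1e3
print('side corners',[st(ray('side',cs(*c),.012)) for c in [(78,282),(105,385)]])
print('coupon front',st(ray('top',cp(312,228),.018)),'tab top',st(ray('top',cp(285,378),.042)),st(ray('top',cp(365,376),.042)))
print('tab side',st(ray('side',cs(290,178),.042)),st(ray('side',cs(320,225),.042)))
print('paddle corners',[st(ray('top',cp(*c),.040)) for c in[(122,262),(150,535)]])
E
```

```text
scale 0.9767397158728353 th 0.15266101362773515 8.74683177705837 t [ 0.54679006 -0.05734498]
[[-1.06521867 -1.41924928]
 [-2.81016487  1.96748168]
 [ 0.53168576  1.37361313]
 [ 3.34369778 -1.92184552]]
side corners [array([-121.76124177,   29.83410396]), array([-121.70168653,  -36.74961282])]
coupon front [1.37174801 0.01147679] tab top [-54.90298329  17.69134279] [-58.4144808  -13.13236369]
tab side [-58.15461229  17.26249093] [-54.96851655 -16.50832905]
paddle corners [array([-1.73263416, 74.63483133]), array([-107.53614561,   77.67897967])]
```

```bash
cat >> h.py <<'E'
from scipy.spatial.transform import Rotation as Ro
def st():
    s=np.load('st.npz');return s['R'],s['t'],float(s['th'])
def go(xs,ys,z):
    "total units in tool axes AFTER yaw alignment, plus yaw units"
    R,t,th=st();o=robot.get_obs();M=Ro.from_quat(o['tool_rot']).as_matrix()
    T=np.r_[R@np.array([xs,ys])/1e3+t,z];d=T-o['position']
    F=np.array([[np.cos(th),np.sin(th),0],[np.sin(th),-np.cos(th),0],[0,0,-1]]).T
    D=F.T if False else F
    rv=Ro.from_matrix(M.T@D).as_rotvec(degrees=True)
    print('target',T,'units',np.round(D.T@d/.04,2),'turn units',np.round(rv/4,2),'F',np.round(o['ft_force'],1),'stage now',np.round(R.T@(o['position'][:2]-t)*1e3,1),'z',o['position'][2],'t',o['time'])
E
python3 -c "
from h import *
go(-76,32,.12)"
```

```text
target [ 0.46680775 -0.03727437  0.12      ] units [  7.87 -12.51   2.82] turn units [-0.03 -0.    3.25] F [-0.2 -0.7 -0.7] stage now [-391.  -468.5] z 0.2326462811038594 t 0.1
```

Request:
jog_arm(
  motion=[0,0,0,0,0,0.81,-0.15,0,0,0,0,0,0.81,-0.15,0,0,0,0,0,0.81,-0.15,0,0,0,0,0,0.82,-0.15,0.5,-0.8,0,0,0,0,-0.15,0.5,-0.8,0,0,0,0,-0.15,0.5,-0.8,0,0,0,0,-0.15,0.5,-0.8,0,0,0,0,-0.15,0.5,-0.8,0,0,0,0,-0.15,0.5,-0.8,0,0,0,0,-0.15,0.5,-0.8,0,0,0,0,-0.15,0.5,-0.8,0,0,0,0,-0.15],
)

```text
time: 1.6
position: [0.3511, -0.3017, 0.2333]
tool_rot: [0.997, 0.076, -0.0, -0.0]
ft_force: [0.8, -0.6, -1.0]
grip_width: 0.0501
grip_force: 0.0
```

Request:
jog_arm(
  motion=[0.5,-0.8,0.2,0,0,0,-0.15,0.5,-0.8,0.3,0,0,0,-0.15,0.5,-0.8,0.4,0,0,0,-0.15,0.5,-0.8,0.4,0,0,0,-0.15,0.5,-0.8,0.4,0,0,0,-0.15,0.5,-0.8,0.4,0,0,0,-0.15,0.5,-0.8,0.4,0,0,0,-0.15,0.3,-0.5,0.3,0,0,0,-0.15,0,0,0,0,0,0,-0.15,0,0,0,0,0,0,-0.15],
)

```text
time: 2.85
position: [0.4639, -0.0391, 0.1216]
tool_rot: [0.997, 0.076, -0.0, 0.0]
ft_force: [-0.6, -0.0, 0.5]
grip_width: 0.05
grip_force: 0.0
```

```bash
python3 - <<'E'
from h import *
import cv2
go(-76,32,.06);print(robot.get_obs()['grip_width'])
a=robot.camera('top')[180:320,230:390];b=robot.camera('side')[140:250,200:360]
cv2.imwrite('pics/m1.png',np.vstack([cv2.resize(a,(480,420),interpolation=2)[:330],cv2.resize(b,(480,330)[:2],interpolation=2)])[:600])
cv2.imwrite('pics/m1.png',np.hstack([cv2.resize(a,(400,350),interpolation=2),cv2.resize(b,(400,275),interpolation=2) if 0 else cv2.copyMakeBorder(cv2.resize(b,(400,275),interpolation=2),0,75,0,0,0)]))
E
```

```text
target [ 0.46680775 -0.03727437  0.06      ] units [ 0.08 -0.03  1.54] turn units [0.   0.   0.01] F [-0.6 -0.   0.5] stage now [-79.2  30.6] z 0.12162406655451052 t 2.85
0.04997137648335375
```

View pics/m1.png

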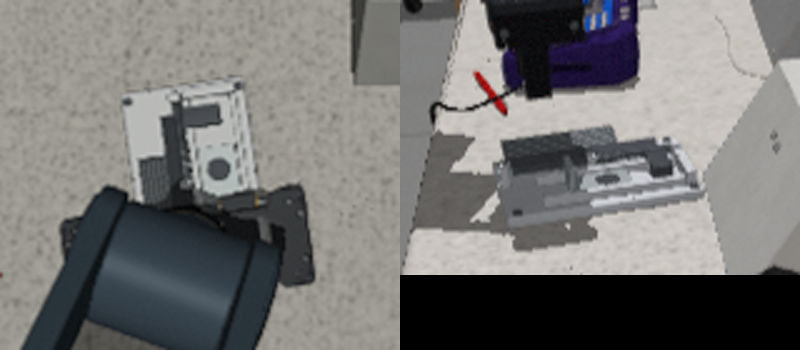

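The gripper hangs over the rear of the stage, with its near finger at px (537,95) in the right half. The tab sits ahead of it at (572,175). I'll go down to a tip height of about 50 mm, above the paddle, and check from the side.

Request:
jog_arm(
  motion=[0.08,-0.03,0.4,0,0,0,-0.15,0,0,0.4,0,0,0,-0.15,0,0,0.4,0,0,0,-0.15,0,0,0.3,0,0,0,-0.15,0,0,0,0,0,0,-0.15],
)

```text
time: 3.58
position: [0.4665, -0.0375, 0.0611]
tool_rot: [0.997, 0.076, -0.001, -0.0]
ft_force: [0.1, 0.5, 0.4]
grip_width: 0.05
grip_force: 0.0
```

```bash
python3 - <<'E'
from h import *
import cv2
go(-76,32,.0385)
b=robot.camera('side')[160:240,220:330]
cv2.imwrite('pics/m2.png',cv2.resize(b,None,fx=7,fy=7,interpolation=2))
R,t,th=st()
for n,X in dict(tabtop_rear_near=(-59,-15,.042),tiptarget_near=(-66.5,-8,.05),tip_rear=(-85.5,-8,.05),pad_far=(-66.5,57,.05)).items():
    u=proj('side',np.r_[R@np.array(X[:2])/1e3+t,X[2]]);print(n,(u[0]-220)*7,(u[1]-160)*7)
E
```

```text
target [ 0.46680775 -0.03727437  0.0385    ] units [ 0.01 -0.    0.57] turn units [-0.01  0.02 -0.01] F [0.1 0.5 0.4] stage now [-76.4  31.8] z 0.061117921881960184 t 3.575
tabtop_rear_near 333.95780162546566 333.62568683179586
tiptarget_near 305.81136235869684 305.97264404286807
tip_rear 247.92932995054207 314.1772813828992
pad_far 276.1974085229967 227.59942129092852
```

View pics/m2.png

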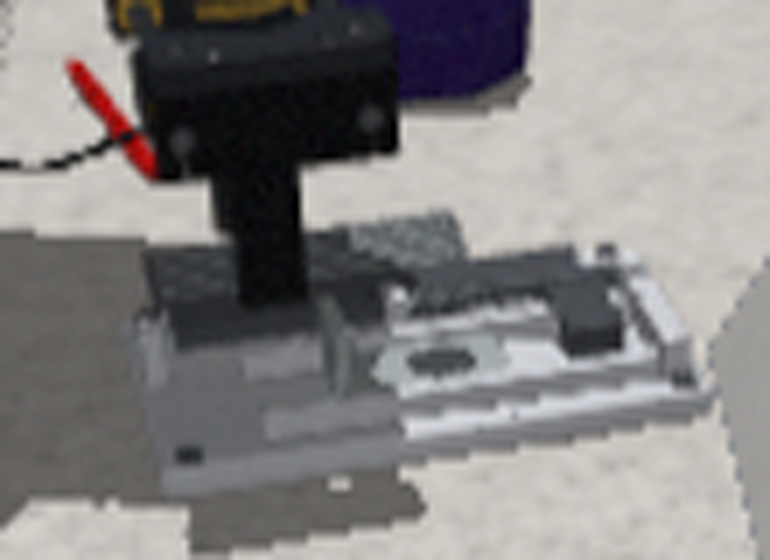

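The near fingertip's lower corner is at (305,303), where I predicted (306,306). The tab's edge is at about (337,335) and lies ahead of the finger, so there is room to press the paddle.

Request:
jog_arm(
  motion=[0,0,0.14,0,0,0,-0.15,0,0,0.14,0,0,0,-0.15,0,0,0.1,0,0,0,-0.15,0,0,0.1,0,0,0,-0.15,0,0,0.09,0,0,0,-0.15,0,0,0,0,0,0,-0.15,0,0,0,0,0,0,-0.15],
)

```text
time: 4.5
position: [0.4667, -0.0364, 0.039]
tool_rot: [0.997, 0.076, -0.0, -0.0]
ft_force: [-0.4, 3.4, 6.8]
grip_width: 0.0501
grip_force: 3.2
```

```bash
python3 - <<'E'
from h import *
import cv2
go(-19,32,.0385)
b=robot.camera('side')[160:240,220:330]
cv2.imwrite('pics/m3.png',cv2.resize(b,None,fx=7,fy=7,interpolation=2))
E
```

```text
target [ 0.52314484 -0.02860645  0.0385    ] units [1.42 0.02 0.01] turn units [-0.01  0.   -0.  ] F [-0.4  3.4  6.8] stage now [-76.   32.9] z 0.03896041699125331 t 4.5
```

View pics/m3.png

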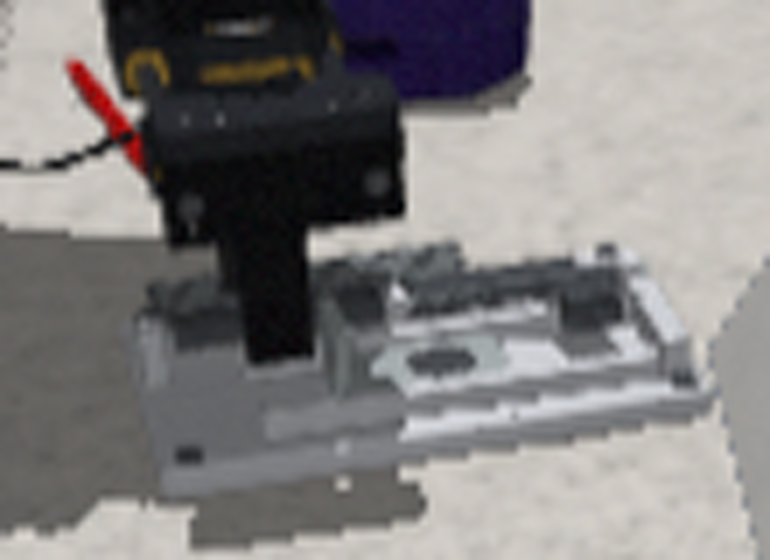

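The paddle is now level and the nose at (590,305) is raised, with 6.8 N of reaction. Next I push.

Request:
jog_arm(
  motion=[0.1,0,0,0,0,0,-0.15,0.1,0,0,0,0,0,-0.15,0.1,0,0,0,0,0,-0.15,0.1,0,0,0,0,0,-0.15,0.1,0,0,0,0,0,-0.15,0.1,0,0,0,0,0,-0.15,0,0,0,0,0,0,-0.15],
)

```text
time: 5.42
position: [0.4867, -0.0326, 0.0385]
tool_rot: [0.997, 0.077, -0.004, -0.001]
ft_force: [-5.1, 0.4, 7.3]
grip_width: 0.0502
grip_force: 3.8
```

```bash
python3 - <<'E'
from h import *
import cv2
go(-19,32,.0385)
b=robot.camera('side')[160:240,220:330]
cv2.imwrite('pics/m4.png',cv2.resize(b,None,fx=7,fy=7,interpolation=2))
E
```

```text
target [ 0.52314484 -0.02860645  0.0385    ] units [0.92 0.04 0.  ] turn units [-0.04  0.12  0.03] F [-5.1  0.4  7.3] stage now [-55.7  33.6] z 0.03851597898762687 t 5.425
```

View pics/m4.png

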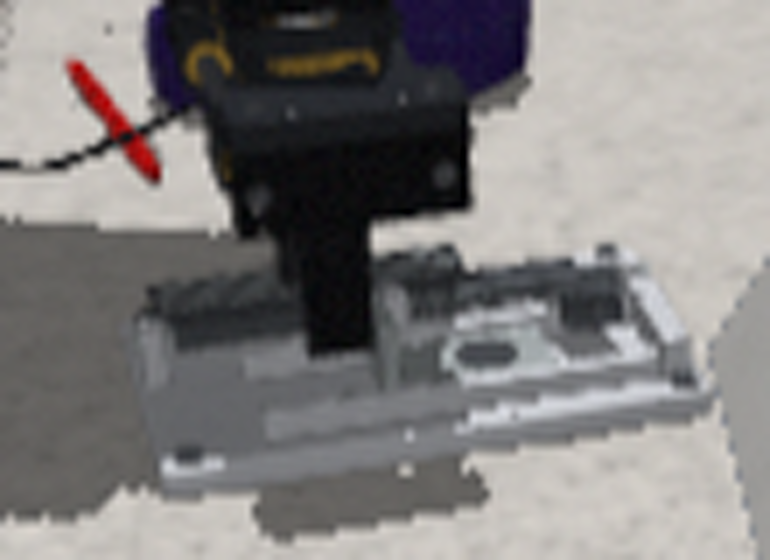

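The coupon's disk moved from px 440 to 485, and the force is low. I'll continue.

Request:
jog_arm(
  motion=[0.1,0.02,0,0,0,0,-0.15,0.1,0.02,0,0,0,0,-0.15,0.1,0,0,0,0,0,-0.15,0.1,0,0,0,0,0,-0.15,0.1,0,0,0,0,0,-0.15,0.1,0,0,0,0,0,-0.15,0.1,0,0,0,0,0,-0.15,0,0,0,0,0,0,-0.15],
)

```text
time: 6.48
position: [0.5148, -0.0301, 0.0385]
tool_rot: [0.997, 0.077, -0.004, -0.001]
ft_force: [-5.6, -0.3, 7.5]
grip_width: 0.0499
grip_force: 3.9
```

Request:
jog_arm(
  motion=[0.05,0,0,0,0,0,-0.15,0.05,0,0,0,0,0,-0.15,0.05,0,0,0,0,0,-0.15,0,0,0,0,0,0,-0.15],
)

```text
time: 6.98
position: [0.519, -0.0294, 0.0384]
tool_rot: [0.997, 0.077, -0.006, -0.001]
ft_force: [-8.8, -3.1, 9.4]
grip_width: 0.0505
grip_force: 5.6
```

```bash
python3 -c "
from h import *
go(-19.5,32,.0385)"
```

```text
target [ 0.52265065 -0.02868248  0.0385    ] units [ 0.09 -0.   -0.  ] turn units [-0.04  0.16  0.03] F [-8.8 -3.1  9.4] stage now [-23.2  31.9] z 0.03844370486889256 t 6.975
```

Request:
jog_arm(
  motion=[0.05,0,0,0,0,0,-0.15,0.05,0,0,0,0,0,-0.15,0,0,0,0,0,0,-0.15,0,0,0,0,0,0,-0.15],
)

```text
time: 7.48
position: [0.5194, -0.029, 0.0385]
tool_rot: [0.997, 0.077, -0.009, -0.002]
ft_force: [-14.3, -6.4, 14.4]
grip_width: 0.05
grip_force: 9.7
```

```bash
python3 - <<'E'
from h import *
import cv2
go(-19.5,32,.0385)
b=robot.camera('side')[160:240,220:330]
cv2.imwrite('pics/m5.png',cv2.resize(b,None,fx=7,fy=7,interpolation=2))
E
```

```text
target [ 0.52265065 -0.02868248  0.0385    ] units [ 0.08  0.   -0.  ] turn units [-0.07  0.26  0.02] F [-14.3  -6.4  14.4] stage now [-22.7  32.2] z 0.038480800908169424 t 7.475
```

View pics/m5.png

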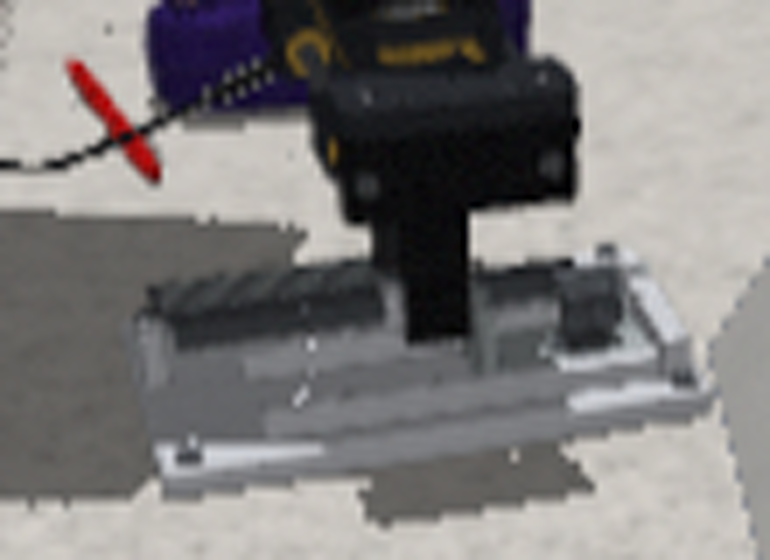

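```bash
python3 - <<'E'
from h import *
R,t,th=st()
for n,X in dict(front_home=(50,-18,.018),front_3short=(47,-18,.018),tabrear=(-10,-15,.042),tabfront=(-4,-15,.042),tabfrontbase=(-4,-15,.018),stopbase=(50,-19.5,.022),stoptop=(50,-19.5,.028),fingertip=(-13,-8,.0275)).items():
    u=proj('side',np.r_[R@np.array(X[:2])/1e3+t,X[2]]);print(n,(u[0]-220)*7,(u[1]-160)*7)
E
```

```text
front_home 661.8848576106506 355.0660076088279
front_3short 653.2480987573949 356.35075375403744
tabrear 480.9733576713923 312.4666471291012
tabfront 498.7712084650161 309.905112542603
tabfrontbase 502.9340777377905 374.5391845957241
stopbase 662.5492296297748 346.3351737431892
stoptop 661.8849241615148 330.320193800691
fingertip 470.54142321090325 344.04303272469133
```

The tab spans px 472–497, where I predicted 481–499 for home. The front edge is at about 657 against 662. I'll push a little harder to confirm it is seated.

Request:
jog_arm(
  motion=[0.05,0,0,0,0,0,-0.15,0.05,0,0,0,0,0,-0.15,0,0,0,0,0,0,-0.15,0,0,0,0,0,0,-0.15],
)

```text
time: 8.02
position: [0.5197, -0.0284, 0.0385]
tool_rot: [0.997, 0.077, -0.013, -0.002]
ft_force: [-20.8, -10.6, 20.7]
grip_width: 0.0498
grip_force: 13.7
```

```bash
python3 - <<'E'
from h import *
import cv2
go(-19.5,32,.0385)
b=robot.camera('side')[190:225,270:325]
cv2.imwrite('pics/m6.png',cv2.resize(b,None,fx=14,fy=14,interpolation=2))
E
```

```text
target [ 0.52265065 -0.02868248  0.0385    ] units [ 0.07  0.02 -0.  ] turn units [-0.09  0.37  0.02] F [-20.8 -10.6  20.7] stage now [-22.4  32.7] z 0.038489817547890125 t 8.025
```

View pics/m6.png

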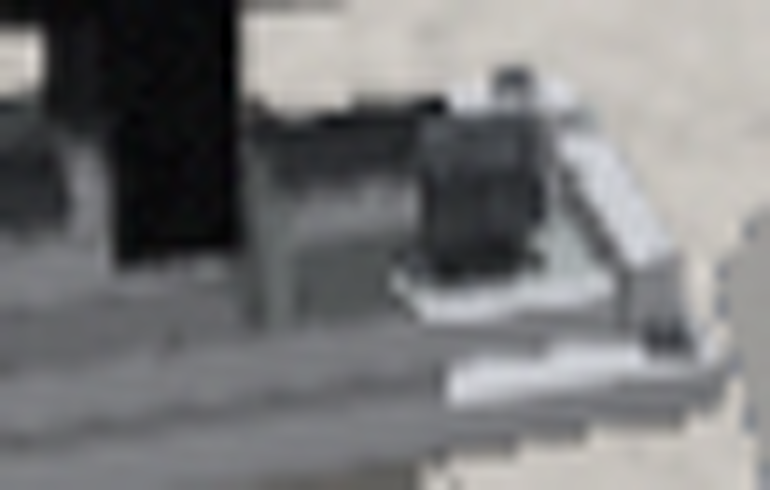

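The coupon's front edge meets the stop face at (610,290), under the raised nose, so it is home. I'll back off the tab with the paddle still held, then lift straight up.

Request:
jog_arm(
  motion=[-0.1,0,0,0,0,0,-0.15,-0.1,0,0,0,0,0,-0.15,-0.1,0,0,0,0,0,-0.15,-0.1,0,0,0,0,0,-0.15,0,0,0,0,0,0,-0.15],
)

```text
time: 8.7
position: [0.5181, -0.0308, 0.0395]
tool_rot: [0.997, 0.076, 0.002, 0.0]
ft_force: [1.9, 3.3, 6.6]
grip_width: 0.0503
grip_force: 3.4
```

```bash
python3 -c "
from h import *
go(-19.5,32,.0385)"
```

```text
target [ 0.52265065 -0.02868248  0.0385    ] units [ 0.12 -0.03  0.03] turn units [ 0.01 -0.05 -0.01] F [1.9 3.3 6.6] stage now [-24.3  30.6] z 0.03951064825348709 t 8.7
```

Request:
jog_arm(
  motion=[-0.1,0,0,0,0,0,-0.15,-0.1,0,0,0,0,0,-0.15,0,0,0,0,0,0,-0.15,0,0,-0.1,0,0,0,-0.15,0,0,-0.1,0,0,0,-0.15,0,0,-0.15,0,0,0,-0.15,0,0,-0.3,0,0,0,-0.15,0,0,-0.6,0,0,0,-0.15,0,0,-0.8,0,0,0,-0.15,0,0,-0.8,0,0,0,-0.15,0,0,-0.8,0,0,0,-0.15],
)

```text
time: 10.07
position: [0.5082, -0.0322, 0.1863]
tool_rot: [0.997, 0.076, -0.0, 0.0]
ft_force: [0.3, -0.8, 0.7]
grip_width: 0.0503
grip_force: 0.0
```

Request:
jog_arm(
  motion=[-0.6,0.8,0,0,0,0,-0.15,-0.6,0.8,0,0,0,0,-0.15,-0.6,0.8,0,0,0,0,-0.15,-0.6,0.8,0,0,0,0,-0.15,0,0.8,0,0,0,0,-0.15,0,0,0,0,0,0,-0.15,0,0,0,0,0,0,-0.15],
)

```text
time: 10.95
position: [0.4375, -0.2042, 0.1849]
tool_rot: [0.997, 0.076, -0.0, -0.001]
ft_force: [0.2, -0.5, 0.8]
grip_width: 0.0497
grip_force: 0.0
```

```bash
python3 - <<'E'
from h import *
import cv2
go(-19.5,32,.15)
b=robot.camera('side')[170:240,230:330];a=robot.camera('top')[205:295,275:350]
A=cv2.resize(a,(375,450),interpolation=2);B=cv2.resize(b,(420,294),interpolation=2)
cv2.imwrite('pics/m7.png',np.hstack([A,cv2.copyMakeBorder(B,0,156,0,0,0)]))
E
```

```text
target [ 0.52265065 -0.02868248  0.15      ] units [ 2.77 -4.01  0.87] turn units [-0.02  0.01  0.  ] F [ 0.2 -0.5  0.8] stage now [-130.3 -128.5] z 0.1848563285453785 t 10.95
```

View pics/m7.png

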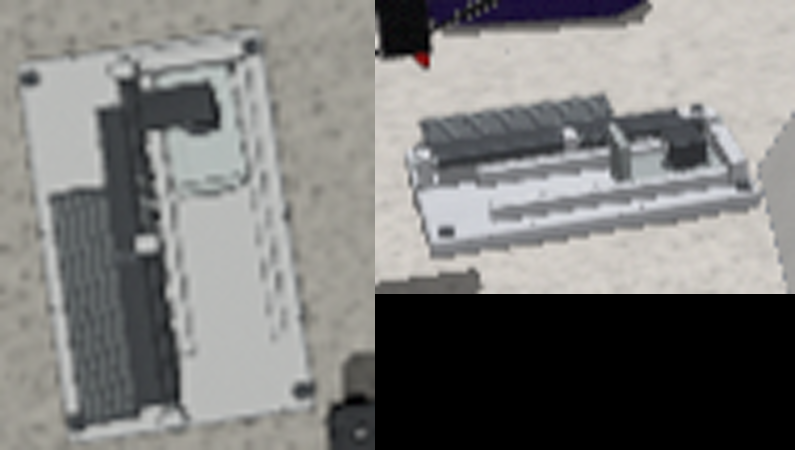

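The coupon's front edge is flush with the stop, at about (190,75) in the top crop. The nose is down on the coupon at (190,105), the paddle is up again, and the robot is clear.

```bash
python3 -c "
from rig import robot
print(robot.hand_in())"
```

```text
the job is handed in; nothing more can be done
None
```

The coupon is pushed home against the end stop, the clip is released and resting on it, the arm is clear, and the job was handed in at about 11 s; no verdict came back.

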